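# Pull the isolator key and hold the trimmer guard open

## Task

Make the edge trimmer safe and open it for a colleague who will change its sanding disc: first pull the red key plug out of the grey isolator box and put it down in the yellow tray, and only then raise the trimmer's spring-loaded clear guard by its green handle bar. Finish while still holding the guard open with the gripper's fingers, steady at 60 degrees from its closed position, where its side rails line up with the orange marks at the hinge: it springs shut if let go, so do not release it at the end. Leave everything else on the bench where it stands.

Things in the scene. Friction and masses are not known exactly. Their poses are not given: they have to be found in the camera images.
- plug_grip (a point): centre of the key plug's red head, a block 26 x 36 x 42 mm (its own x, y, z; take it across the 26 mm). 81 mm above the bench at the start: the head sits on the box's top, its shank in the socket. Pull straight up: two sprung detents give way at about 6 to 12 N within the first 8 mm, the tip is clear after 30 mm. 80 g
- plug_tip (a point): tip of the key plug's steel shank, which has a ball end, is 14 mm thick, 30 mm long and points out of the middle of the head's underside; 51 mm below plug_grip. The tip is flat, 9 mm across: in the tray the plug may stand on it or lie on its side
- isolator: grey isolator box with a yellow ring of marks round its socket, fixed, 100 x 100 x 60 mm (x, y, z); origin at the centre of its underside, z up. The socket, 16 mm wide and 36 mm deep, is in the middle of the top
- tray: yellow open tray, fixed, 170 x 160 x 30 mm outside (x, y, z), walls and floor 5 mm; origin at the centre of its underside, z up. It changes sides with the isolator box from run to run
- guard (a joint): opening angle of the trimmer's guard in rad: 0 closed (level), 1.047 at 60 degrees, stop at 1.5. A spring and its weight always close it: about 3 N at the handle bar
- guard_handle (a point): middle of the guard's green round handle bar, 12 mm thick, 150 mm long along the guard's y (level at all angles), 255 mm from the hinge, its ends joined to the guard by two arms. Closed, it is 95 mm above the bench, nothing under it, with a gap of 43 mm to the guard's yellow front rail. The bar can turn and roll a little between pinching fingers
- guard_hinge (a point): middle of the guard's hinge line at its far side, 95 mm above the bench; the line runs along the guard's own y axis. Opening lifts the handle up and over towards the hinge, away from the robot
- trimmer: grey edge trimmer, fixed, 230 x 230 mm, 80 mm high; origin at the centre of its underside, x axis from the handle side to the hinge side: hinge line 100 mm along +x, closed handle bar at -155 mm. The guard on top is a clear plate in a yellow frame 222 mm wide; orange marks beside the hinge point along 60 degrees
- tape_roll: yellow roll of tape lying flat, 80 mm across, 25 mm high; bystander
- screwdriver: blue-handled screwdriver lying on the bench; bystander
- adhesive: blue can of adhesive, 56 mm across, 130 mm high; bystander
- cup: white cup, 76 mm across, 90 mm high; bystander
- carton: upright cardboard carton, 60 x 90 x 120 mm; bystander
- filler_jar: clear jar, 70 mm across, 70 mm high; bystander
- foam_block: skin-coloured lining block, 120 x 60 x 40 mm; bystander
There are look-alikes about, which are no part of the job. What is shaped like the isolator but blue or turquoise is not meant.

How it is judged:
On the way, in this order (a step that is already met when the one before it is completed fails the run):
1. the key plug is out of the isolator's socket, the guard still shut (z of plug_grip in the frame of isolator above 0.115 m and value of joint guard below 0.1 rad), for 0.1 s.
2. the key plug is in the yellow tray, let go, the guard still shut (x of plug_grip in the frame of tray between -0.08 and 0.08 m and y of plug_grip in the frame of tray between -0.075 and 0.075 m and z of plug_grip in the frame of tray between 0 and 0.065 m and contact force between the fingers and plug below 0.05 N and linear speed of plug below 0.03 m/s and value of joint guard below 0.1 rad), for 0.2 s.
At the end, for the whole second after the job is handed in: The guard stands still at 60 degrees, within 7 degrees, held by the gripper's fingers (at least 0.5 N on it); the key plug rests released and at rest within the yellow tray, its head's centre less than 65 mm above the bench (value of joint guard between 0.927 and 1.167 rad and velocity of joint guard between -0.1 and 0.1 rad/s and contact force between the fingers and guard above 0.5 N and contact force between plug and guard below 0.05 N and x of plug_grip in the frame of tray between -0.08 and 0.08 m and y of plug_grip in the frame of tray between -0.075 and 0.075 m and z of plug_grip in the frame of tray between 0 and 0.065 m and contact force between the fingers and plug below 0.05 N and linear speed of plug below 0.03 m/s); the arm keeps its last pose, push and grip.
It fails at once if the guard is raised (over 11 degrees) before the key plug is in the tray (value of joint guard above 0.2 rad and horizontal distance between plug_grip and tray above 0.115 m).
It fails at once if a bystander is pushed more than 40 mm from its place or knocked over (distance of any of tape_roll, screwdriver, adhesive, cup, carton, filler_jar, foam_block from where it was at the start of the episode above 0.04 m or angle between any of tape_roll, adhesive, cup, carton, filler_jar, foam_block's own z axis and vertical above 0.5 rad).
It also fails if it takes over 59 s, if anything falls off the work surface, if the arm or the gripper's body presses on something with over 40 N, if the wrist force passes 120 N, or if a joint passes its speed limit or range.

## Robot

A 7-joint arm with a two-finger parallel gripper is mounted at the origin on the work surface. World frame = base frame: x ahead of the robot, y to its left, z up, the work surface at z = 0. Lengths are in m, angles in rad, forces in N, time in s.
With the tool pointing down it reaches from about 0.4 to 0.875 m from the base axis. Payload 19.3 kg.
Tool frame: the origin (TCP) lies between the finger pads; the fingertips stand 17 mm ahead of it and the grasp point (between the pads) lies 2 mm behind it; z points along the fingers, x is the direction in which the jaws open and shut, and the axes are right-handed (so a half turn about z gives the same grasp; the last joint's range is limited). The gripper opens to 85 mm and grips with 20 to 120 N. Pads are 22 mm wide; open, the fingers measure 114 mm over their backs; the gripper's body (76 mm by 85 mm) begins 54 mm behind the grasp point. The pads swing forward as they close: fully open they stand 13 mm farther back than shut.
Start: joints at [-1.402, 0.521, -0.036, 1.599, 0.021, 1.021, -0.113], TCP at [0.148, 0.607, 0.248] pointing down, gripper open.
Joint ranges: [-2.91, 2.91], [-0.3, 2.13], [-1.5, 1.42], [0.17, 2.43], [-1.26, 4.41], [0.16, 1.93], [-2.52, 2.52]. Speed limits (rad/s): [1.89, 1.89, 2.39, 2.39, 3.01, 3.01, 3.01].

## Interface

Orientations are given as [roll, pitch, yaw] about the fixed x, y, z axes, in that order (R = Rz(yaw) Ry(pitch) Rx(roll)).
In Python, from workcell import bot gives the robot as it stands. The module is installed in compiled form; this text tells all that it offers.
- The arm moves only by the tool arm_command, never from a script. Its argument "targets" is a list of rows, each a list of 6 numbers: the shift along the tool's x, y, z in mm, then the turn, a rotation vector about the tool's x, y, z in degrees. In form: [[x, y, z, wx, wy, wz], ...]. A call has 1 to 8 rows; each row shifts and turns the pose as measured when the row begins, along the tool's axes as they then stand; what a row does not reach is not made up. A row lasts 1/10 s, in which the tool goes at most 50 mm and 8.59 degrees, less where a joint would pass 70% of its speed; a pose out of reach is approached as far as the arm can. A call is refused whole if a number of a shift passes 50 or a number of a turn 8.59, either way. A call with a gripper value outside its range is refused whole. "grip" is the opening in per cent of the stroke, from 0 (shut) to 100 (fully open), set as the call begins (left out, the last holds). The fingers move at their own pace and stop on an object; "grip_force" is the grip in N (left out, the last holds). Time passes only in rows, so rows that do not move let the fingers close. It gives the time, the measured TCP pose, the force and the opening at its end, in the units of the state.
- bot.observe(): the state, without advancing time (a new reading comes with each control period).
- bot.grab_frame(name): name is "side" or "top" or "wrist"; returns a dict with "color" (400x640x3 uint8, red, green, blue), "depth" (400x640 float32, m along the optical axis (not along the pixel's ray), 0 where there is no reading), "fov_y" (degrees; the focal length in pixels is half the picture's height over the tangent of half this angle, whatever the lens; pixels are square), "cx", "cy" (the principal point, pixels), "D" ([k1, k2, p1, p2, k3] as OpenCV has them; the pictures are not rectified), "R" (3x3) and "t" (3): a world point X has camera coordinates R X + t; the wrist camera has in their place "hand_eye" (4x4, takes a point from camera to tool coordinates, whose origin is the TCP and whose axes are the tool frame's). Camera axes: x right, y down, z forward; pixel columns grow to the right and rows downward; lengths in m; the calibration is good to about 2 mm. A picture is of the moment at which its call begins: read the wrist's pose just before it.
- bot.job_done(): hands the job in, once; it reports no verdict.
The state is a dict: "clock": time; "qpos": joint angles; "qd": joint speeds; "joint_efforts": joint torques, N m; "position": TCP position; "tool_rot": TCP orientation; "force": force on the tool from outside, world axes, zero at the start; "moment": the same for the moment, N m; "grip_width": finger opening in m.
Only numpy, scipy, OpenCV 4.12 (cv2) and the standard library are available. Lean on these libraries where they do the work, as an engineer would, in place of code of your own. Each camera call takes 0.05 s, during which the arm holds its last target. There are 200 camera calls.

## Working session

There is one attempt and no reset: what is moved stays moved. The work goes in short steps, Python scripts to look and compute and a tool call to move; the robot and the scene stay as the last step left them, time stands still between calls to the robot, and variables do not carry over. Pictures are saved under pics/ and viewed, about 8 in all and at most 12, crops included, and the job is handed in when it is done.

Besides the shell and the picture viewer there is one more tool, called after ">>>" in YAML: its name, and indented under it one key for each argument. arm_command: Moves the arm, as the interface text tells. Its arguments: {"type":"object","properties":{"targets":{"type":"array"},"grip":{"type":"number"},"grip_force":{"type":"number"}},"required":["targets"]}

```bash
mkdir -p pics && cat > h.py <<'E'
import numpy as np, cv2
from workcell import bot
from scipy.spatial.transform import Rotation as Ro
def K(f):
    h,w=f["color"].shape[:2]; fl=h/2/np.tan(np.radians(f["fov_y"])/2)
    return np.array([[fl,0,f["cx"]],[0,fl,f["cy"]],[0,0,1]])
def tcp(s): 
    T=np.eye(4); T[:3,:3]=Ro.from_euler('xyz',s["tool_rot"]).as_matrix(); T[:3,3]=s["position"]; return T
def grab(n):
    s=bot.observe(); f=bot.grab_frame(n)
    if n=="wrist": C=tcp(s)@np.array(f["hand_eye"])
    else:
        C=np.eye(4); C[:3,:3]=np.array(f["R"]).T; C[:3,3]=-C[:3,:3]@np.array(f["t"])
    f["C"]=C; return f
def rays(f,uv):
    p=cv2.undistortPoints(np.array(uv,float).reshape(-1,1,2),K(f),np.array(f["D"],float)).reshape(-1,2)
    d=np.c_[p,np.ones(len(p))]; return f["C"][:3,3],d@f["C"][:3,:3].T
def onplane(f,uv,z):
    o,d=rays(f,uv); return o+d*((z-o[2])/d[:,2])[:,None]
def cloud(f):
    h,w=f["depth"].shape; v,u=np.mgrid[:h,:w]
    o,d=rays(f,np.c_[u.ravel(),v.ravel()]); P=o+d*f["depth"].reshape(-1,1)
    P[f["depth"].ravel()==0]=np.nan; return P.reshape(h,w,3)
def save(f,n): cv2.imwrite("pics/"+n,f["color"][:,:,::-1])
E
python3 - <<'E'
from h import *
import pickle
print(bot.observe())
fs={}
for n in("top","side","wrist"):
    f=grab(n); fs[n]=f; print(n,f["C"].round(3).tolist(),f["fov_y"],f["D"])
pickle.dump(fs,open("f0.pkl","wb"))
save(fs["top"],"top0.png"); save(fs["side"],"side0.png")
E
```

```text
{'clock': 0.0, 'qpos': array([-1.4022073 ,  0.52201932, -0.03632399,  1.60000411,  0.02118726,
        1.02113752, -0.11279247]), 'qd': array([-0.00047182,  0.00022225,  0.00020221, -0.0004771 ,  0.00084311,
       -0.00068068, -0.00098016]), 'joint_efforts': array([-1.83122123e-03, -9.27080226e+01,  1.97875723e+00, -3.69927478e+01,
        1.75695255e-02,  7.87762518e-03, -5.43794556e-05]), 'position': array([0.14778516, 0.60693505, 0.24772386]), 'tool_rot': array([3.14151554e+00, 1.18122107e-03, 1.33199513e+00]), 'force': array([ 0.12483096,  0.044822  , -0.21585362]), 'moment': array([-0.0396735 , -0.00325454,  0.02530845]), 'grip_width': 0.08547467801808896}
top [[0.012, -0.997, 0.078, 0.395], [-1.0, -0.013, -0.01, 0.012], [0.011, -0.078, -0.997, 1.498], [0.0, 0.0, 0.0, 1.0]] 46.46965101510763 [-0.14134825  0.          0.          0.          0.        ]
side [[0.983, -0.127, 0.131, 0.306], [-0.183, -0.677, 0.713, -1.006], [-0.002, -0.725, -0.689, 1.075], [0.0, 0.0, 0.0, 1.0]] 46.97793757228091 [0.0231391 0.        0.        0.        0.       ]
wrist [[0.237, 0.923, 0.302, 0.068], [0.972, -0.225, -0.074, 0.628], [-0.0, 0.311, -0.95, 0.373], [0.0, 0.0, 0.0, 1.0]] 61.59314969281218 [0.01854133 0.         0.         0.         0.        ]
```

View pics/top0.png

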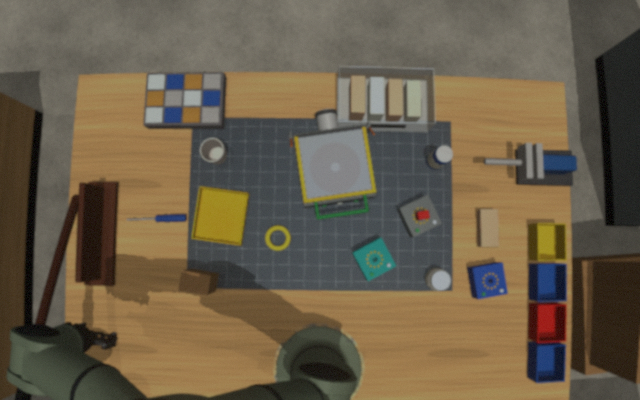

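View pics/side0.png

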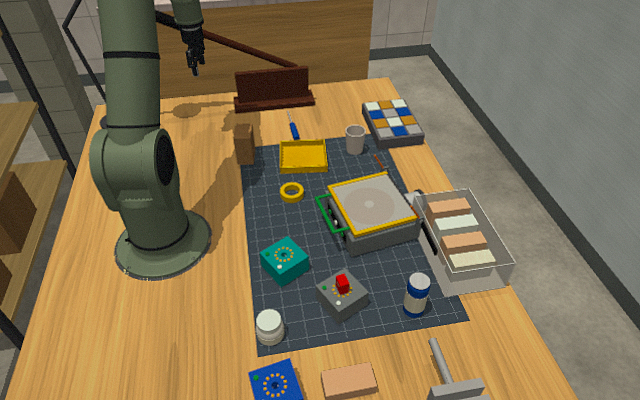

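The top view shows the isolator with the red plug at (422,215), the tray at (220,216), and the trimmer at (335,165) with its green handle near (341,208). The turquoise look-alike is at (375,258) and the tape roll at (278,238). The side view shows the same layout.

```bash
python3 - <<'E'
from h import *
import pickle
fs=pickle.load(open("f0.pkl","rb"))
def rect(f,m,z,name):
    c=max(cv2.findContours(m.astype(np.uint8),0,2)[0],key=cv2.contourArea)
    P=onplane(f,c.reshape(-1,2),z)[:,:2]
    r=cv2.minAreaRect(P.astype(np.float32)*1000); print(name,len(c),cv2.contourArea(c),r)
for n,reg in (("top",dict(plug=(405,200,440,230),tray=(185,180,255,250),hand=(300,190,380,220),fr=(285,120,385,210))),("side",dict(plug=(325,265,360,300),tray=(270,130,335,180),hand=(310,185,350,245),fr=(320,165,425,240)))):
    f=fs[n]; hsv=cv2.cvtColor(f["color"],cv2.COLOR_RGB2HSV).astype(int); H,S,V=hsv[...,0],hsv[...,1],hsv[...,2]
    P=cloud(f)
    for k,(a,b,c,d) in reg.items():
        w=np.zeros(H.shape,bool); w[b:d,a:c]=1
        m=w&(S>130)&(V>60)&{"plug":(H<8)|(H>172),"tray":(H>20)&(H<34),"hand":(H>45)&(H<80),"fr":(H>20)&(H<34)}[k]
        z={"plug":.102,"tray":.03,"hand":.095,"fr":.095}[k]
        rect(f,m,z,n+" "+k)
        q=P[m]; print("   depth med",np.nanmedian(q,0).round(3),"z pct",np.nanpercentile(q[:,2],[5,50,95]).round(3))
        if k=="plug":
            t=q[q[:,2]>.095]; print("   top face",len(t), t.mean(0).round(4), cv2.minAreaRect((t[:,:2]*1000).astype(np.float32)))
        if k=="hand":
            t=q[np.isfinite(q[:,0])]; vv,uu=np.where(m); g=onplane(f,np.c_[uu,vv],.1)
            print("   ",cv2.fitLine((g[:,:2]).astype(np.float32),2,0,.01,.01).ravel())
# isolator top from depth
f=fs["top"];P=cloud(f);w=P[185:245,390:450].reshape(-1,3)
t=w[(w[:,2]>.05)&(w[:,2]<.07)];print("iso",len(t),cv2.minAreaRect((t[:,:2]*1000).astype(np.float32)))
im=f["color"][110:310,180:460];cv2.imwrite("pics/crop.png",cv2.resize(im,None,fx=2.8,fy=2.8,interpolation=2)[:,:,::-1])
E
```

```text
top plug 17 85.0 ((488.58447265625, -309.5188903808594), (25.19020652770996, 39.74187469482422), 7.748782634735107)
   depth med [ 0.488 -0.308  0.103] z pct [0.087 0.103 0.107]
   top face 95 [ 0.4889 -0.3104  0.1031] ((489.2967834472656, -311.4930725097656), (25.3570613861084, 34.731258392333984), 9.767555236816406)
top tray 61 2612.0 ((483.14263916015625, 318.0101623535156), (163.0186309814453, 170.3464813232422), 82.9311294555664)
   depth med [0.484 0.322 0.007] z pct [0.001 0.007 0.031]
top hand 54 97.0 ((507.50299072265625, -63.583518981933594), (46.434906005859375, 155.41346740722656), 10.26582145690918)
   depth med [ 0.494 -0.07   0.1  ] z pct [0.095 0.1   0.105]
    [ 0.15369487 -0.98811835  0.4960061  -0.06647977]
top fr 127 462.5 ((640.1481323242188, -41.94195556640625), (207.2379608154297, 223.86244201660156), 9.14106559753418)
   depth med [ 0.589 -0.053  0.102] z pct [0.093 0.102 0.107]
side plug 25 190.0 ((486.4927062988281, -328.5760803222656), (61.874088287353516, 30.797861099243164), 78.0285873413086)
   depth med [ 0.489 -0.323  0.096] z pct [0.065 0.096 0.102]
 
[... 152 characters left out ...]
 52 1480.5 ((481.87664794921875, 301.87701416015625), (195.00962829589844, 171.7236328125), 83.1667251586914)
   depth med [0.486 0.328 0.003] z pct [-0.003  0.003  0.027]
side hand 96 193.0 ((512.302734375, -74.36431121826172), (55.4721565246582, 180.3260498046875), 9.584994316101074)
   depth med [ 0.498 -0.072  0.095] z pct [-0.     0.095  0.099]
    [ 0.1741786  -0.9847141   0.50021046 -0.08003406]
side fr 199 614.0 ((640.7598876953125, -42.437713623046875), (211.27386474609375, 235.8553466796875), 9.143939971923828)
   depth med [ 0.596 -0.115  0.097] z pct [0.002 0.097 0.101]
iso 897 ((490.1822509765625, -313.33135986328125), (100.43183135986328, 104.48770904541016), 25.77001190185547)
```

View pics/crop.png

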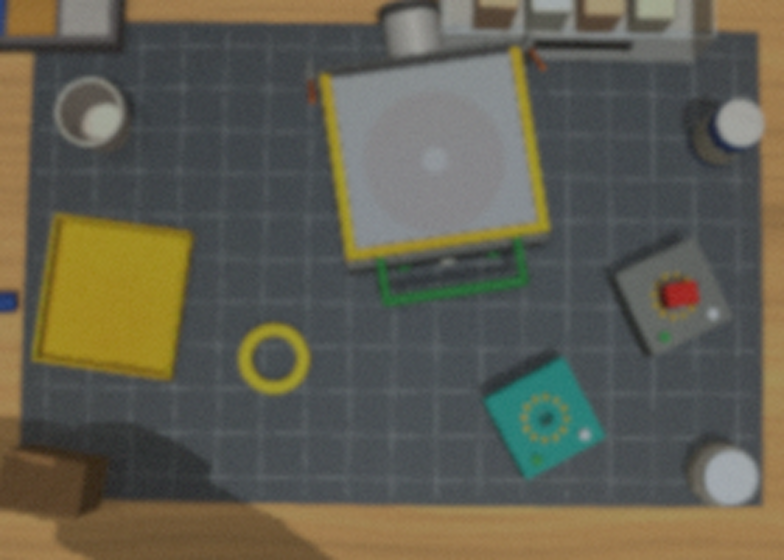

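```bash
cat >> h.py <<'E'
def plan(wps,step=35,turn=7):
    """wps: (x,y,z,tilt_deg,yaw_deg); prints tool-frame rows from the present pose"""
    T=tcp(bot.observe()); rows=[]
    for x,y,z,a,yaw in wps:
        G=np.eye(4); G[:3,:3]=Ro.from_euler('xyz',[np.pi,-np.radians(a),np.radians(yaw)]).as_matrix(); G[:3,3]=x,y,z
        rv=Ro.from_matrix(T[:3,:3].T@G[:3,:3]).as_rotvec(); d=G[:3,3]-T[:3,3]
        n=max(1,int(np.ceil(max(np.linalg.norm(d)*1000/step,np.degrees(np.linalg.norm(rv))/turn))))
        for i in range(n):
            rows.append(np.r_[T[:3,:3].T@d/n*1000,np.degrees(rv/n)].round(1)); M=Ro.from_rotvec(rv/n).as_matrix(); T[:3,:3]=T[:3,:3]@M
        T=G
    for i in range(0,len(rows),8): print("["+",".join("["+",".join("%g"%v for v in r)+"]" for r in rows[i:i+8])+"]")
E
python3 -c "
from h import *
plan([(.45,.33,.28,0,50),(.49,0,.27,0,20),(.489,-.311,.25,0,9.5)],42)"
```

```text
[[-19.8,35.9,-3.2,0,0,2.6],[-18.1,36.8,-3.2,0,0,2.6],[-16.4,37.6,-3.2,0,0,2.6],[-14.6,38.3,-3.2,0,0,2.6],[-12.9,38.9,-3.2,0,0,2.6],[-11.1,39.5,-3.2,0,0,2.6],[-9.2,39.9,-3.2,0,0,2.6],[-7.4,40.3,-3.2,0,0,2.6]]
[[-5.5,40.6,-3.2,0,0,2.6],[-3.7,40.8,-3.2,0,0,2.6],[-28.4,30.3,1.3,0,-0,3.8],[-26.3,32.1,1.3,0,-0,3.8],[-24.2,33.8,1.3,0,-0,3.8],[-21.9,35.3,1.3,0,-0,3.8],[-19.6,36.7,1.3,0,-0,3.8],[-17.1,37.9,1.3,0,-0,3.8]]
[[-14.6,38.9,1.3,0,-0,3.8],[-12,39.8,1.3,0,-0,3.8],[-13.4,36.5,2.5,0,-0,1.3],[-12.6,36.8,2.5,0,-0,1.3],[-11.7,37.1,2.5,0,-0,1.3],[-10.9,37.3,2.5,0,-0,1.3],[-10,37.6,2.5,0,-0,1.3],[-9.2,37.8,2.5,0,-0,1.3]]
[[-8.3,38,2.5,0,-0,1.3],[-7.4,38.2,2.5,0,-0,1.3]]
```

>>> arm_command:
  targets:
    - [-20,36,-3,0,0,2.6]
    - [-18,37,-3,0,0,2.6]
    - [-16,38,-3,0,0,2.6]
    - [-15,38,-3,0,0,2.6]
    - [-13,39,-3,0,0,2.6]
    - [-11,39,-3,0,0,2.6]
    - [-9,40,-3,0,0,2.6]
    - [-7,40,-3,0,0,2.6]
  grip: 100

```text
clock: 0.95
position: [0.3923, 0.3805, 0.2701]
tool_rot: [-3.14, 0.004, 0.965]
force: [0.7, 0.7, 0.0]
grip_width: 0.0853
```

>>> arm_command:
  targets:
    - [-6,41,-3,0,0,2.6]
    - [-4,41,-3,0,0,2.6]
    - [-28,30,1,0,0,3.8]
    - [-26,32,1,0,0,3.8]
    - [-24,34,1,0,0,3.8]
    - [-22,35,1,0,0,3.8]
    - [-20,37,1,0,0,3.8]
    - [-17,38,1,0,0,3.8]

```text
clock: 1.75
position: [0.4847, 0.0645, 0.2701]
tool_rot: [3.141, 0.004, 0.456]
force: [0.7, 0.1, 0.1]
grip_width: 0.0854
```

```bash
python3 -c "
from h import *
s=bot.observe();print(s['clock'],s['position'],s['tool_rot'],s['qpos'])
plan([(.489,-.311,.25,0,9.5)],42)"
```

```text
1.75 [0.4846763  0.0644974  0.27013268] [3.14084189 0.00366741 0.45619574] [-0.53167796  0.29283654  0.34528354  1.93464111 -0.11946565  0.93729571
  0.3274447 ]
[[-17.9,37.7,2.3,0,0,1.8],[-16.7,38.2,2.3,0,0,1.8],[-15.5,38.7,2.3,0,0,1.8],[-14.2,39.2,2.3,0,0,1.8],[-12.9,39.7,2.3,0,0,1.8],[-11.7,40.1,2.3,0,0,1.8],[-10.4,40.4,2.3,0,0,1.8],[-9.1,40.7,2.3,0,0,1.8]]
[[-7.7,41,2.2,0,0,1.8]]
```

>>> arm_command:
  targets:
    - [-18,38,2,0,0,1.8]
    - [-17,38,2,0,0,1.8]
    - [-15,39,2,0,0,1.8]
    - [-14,39,2,0,0,1.8]
    - [-13,40,2,0,0,1.8]
    - [-12,40,2,0,0,1.8]
    - [-10,40,2,0,0,1.8]
    - [-9,41,2,0,0,1.8]

```text
clock: 2.55
position: [0.4862, -0.2827, 0.2544]
tool_rot: [3.141, 0.002, 0.194]
force: [1.1, 0.7, 1.2]
grip_width: 0.0853
```

>>> arm_command:
  targets:
    - [-8,41,2,0,0,1.8]
    - [0,0,0,0,0,0]
    - [0,0,0,0,0,0]

```text
clock: 2.85
position: [0.4838, -0.332, 0.2514]
tool_rot: [3.139, 0.004, 0.154]
force: [-0.9, 0.2, 0.0]
grip_width: 0.0856
```

```bash
python3 - <<'E'
from h import *
f=grab("wrist"); save(f,"w1.png"); s=bot.observe();print(s['clock'],s['position'],s['tool_rot'],s['qpos'])
hsv=cv2.cvtColor(f["color"],cv2.COLOR_RGB2HSV).astype(int); H,S,V=hsv[...,0],hsv[...,1],hsv[...,2]
m=((H<8)|(H>172))&(S>130)&(V>50); n,l,st,c=cv2.connectedComponentsWithStats(m.astype(np.uint8)); i=1+st[1:,4].argmax(); m=l==i; print(st[i])
P=cloud(f)[m]; print(np.nanpercentile(P[:,2],[5,50,95]))
t=P[P[:,2]>np.nanpercentile(P[:,2],95)-.006]; print(len(t),t.mean(0),cv2.minAreaRect((t[:,:2]*1000).astype(np.float32)))
E
```

```text
2.9 [ 0.48368736 -0.33207006  0.25152883] [3.13856368 0.00437754 0.1537864 ] [ 0.15310387  0.50260215  0.49752793  1.7194942  -0.27217299  0.99059059
  0.90319426]
[ 317  135   31   48 1408]
[0.08145777 0.1011485  0.10243904]
1266 [ 0.48661576 -0.30763575  0.10114933] ((486.6471252441406, -308.6390380859375), (25.175838470458984, 35.75483703613281), 10.258173942565918)
```

View pics/w1.png

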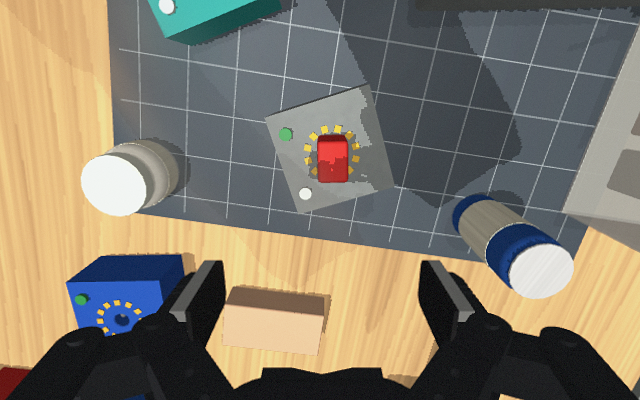

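```bash
python3 -c "
from h import *
plan([(.487,-.309,.14,0,10),(.487,-.309,.086,0,10)],20)"
```

```text
[[1.2,-3.8,18.6,0,0,-0.2],[1.2,-3.8,18.6,0,0,-0.2],[1.2,-3.7,18.6,0,0,-0.2],[1.2,-3.7,18.6,0,0,-0.2],[1.2,-3.7,18.6,0,0,-0.2],[1.2,-3.7,18.6,0,0,-0.2],[0,-0,18,0,0,0],[0,-0,18,0,0,0]]
[[0,-0,18,0,0,0]]
```

>>> arm_command:
  targets:
    - [1.2,-4,18,0,0,-0.2]
    - [1.2,-4,18,0,0,-0.2]
    - [1.2,-4,18,0,0,-0.2]
    - [1.2,-4,18,0,0,-0.2]
    - [1.2,-4,18,0,0,-0.2]
    - [1.2,-3,18,0,0,-0.2]
    - [0,0,0,0,0,0]

```text
clock: 3.6
position: [0.4895, -0.2995, 0.1411]
tool_rot: [3.14, 0.001, 0.187]
force: [-0.4, 1.0, 0.1]
grip_width: 0.0851
```

```bash
python3 -c "
from h import *
print(bot.observe()['position'],bot.observe()['force'])
plan([(.487,-.309,.086,0,10)],12)"
```

```text
[ 0.48954101 -0.2994899   0.14106545] [-0.3731482   0.99387246  0.11194223]
[[-0.8,1.8,11,0,0,0.1],[-0.8,1.8,11,0,0,0.1],[-0.8,1.8,11,0,0,0.1],[-0.8,1.8,11,0,0,0.1],[-0.8,1.8,11,0,0,0.1]]
```

>>> arm_command:
  targets:
    - [-1,3,8,0,0,0.1]
    - [-1,2,11,0,0,0.1]
    - [-0.5,2,11,0,0,0.1]
    - [0,1,11,0,0,0.1]
    - [0,1,11,0,0,0.1]
    - [0,0,2,0,0,0]

```text
clock: 4.2
position: [0.4899, -0.3095, 0.085]
tool_rot: [3.139, -0.001, 0.179]
force: [0.1, 1.0, -0.5]
grip_width: 0.0854
```

```bash
python3 -c "
from h import *
print(bot.observe()['position'],bot.observe()['force'])
plan([(.487,-.309,.086,0,10)],12)"
```

```text
[ 0.4898617  -0.30948469  0.08501595] [ 0.06633983  1.00661929 -0.54526564]
[[-2.7,-1,-1,0.2,-0.1,0.2]]
```

>>> arm_command:
  targets:
    - [-2,0,0,0,0,0]
    - [0,0,0,0,0,0]
    - [0,0,0,0,0,0]
    - [0,0,0,0,0,0]
    - [0,0,0,0,0,0]
    - [0,0,0,0,0,0]
    - [0,0,0,0,0,0]
    - [0,0,0,0,0,0]
  grip: 0
  grip_force: 50

```text
clock: 5.0
position: [0.4882, -0.31, 0.0857]
tool_rot: [3.138, -0.002, 0.179]
force: [-0.7, -0.5, -1.3]
grip_width: 0.025
```

>>> arm_command:
  targets:
    - [0,0,-5,0,0,0]
    - [0,0,-5,0,0,0]
    - [0,0,-8,0,0,0]
    - [0,0,-10,0,0,0]
    - [0,0,-12,0,0,0]
    - [0,0,-15,0,0,0]
    - [0,0,-20,0,0,0]
    - [0,0,-20,0,0,0]

```text
clock: 5.8
position: [0.4869, -0.3096, 0.1871]
tool_rot: [3.139, -0.0, 0.178]
force: [1.1, -0.4, -0.3]
grip_width: 0.0254
```

>>> arm_command:
  targets:
    - [0,0,-25,0,0,0]
    - [0,0,-25,0,0,0]
    - [0,0,-20,0,0,0]
    - [0,0,0,0,0,0]

```text
clock: 6.2
position: [0.4865, -0.3105, 0.2668]
tool_rot: [3.136, -0.005, 0.177]
force: [1.1, -0.6, -0.7]
grip_width: 0.0255
```

```bash
python3 -c "
from h import *
f=grab('wrist'); save(f,'w2.png')
print(bot.observe()['position'],bot.observe()['force'])
plan([(.488,.0,.25,0,20),(.484,.318,.25,0,40)],40)"
```

```text
[ 0.4861825  -0.31018164  0.26556831] [-0.08760178 -0.32886886 -0.95439492]
[[7,-38.1,1.8,0,-0,-1.2],[7.9,-38,1.8,0,-0,-1.2],[8.7,-37.8,1.8,0,-0,-1.2],[9.5,-37.6,1.9,0,-0,-1.2],[10.3,-37.4,1.9,0,-0,-1.2],[11.1,-37.2,1.9,0,-0,-1.2],[11.9,-36.9,1.9,0,-0,-1.2],[12.7,-36.6,1.9,0,-0,-1.2]]
[[13.1,-37.5,-0,0,0,-2.5],[14.7,-36.9,-0,0,0,-2.5],[16.3,-36.2,-0,0,0,-2.5],[17.9,-35.5,-0,0,0,-2.5],[19.4,-34.7,-0,0,0,-2.5],[20.9,-33.8,-0,0,0,-2.5],[22.4,-32.8,-0,0,0,-2.5],[23.8,-31.8,-0,0,0,-2.5]]
```

View pics/w2.png

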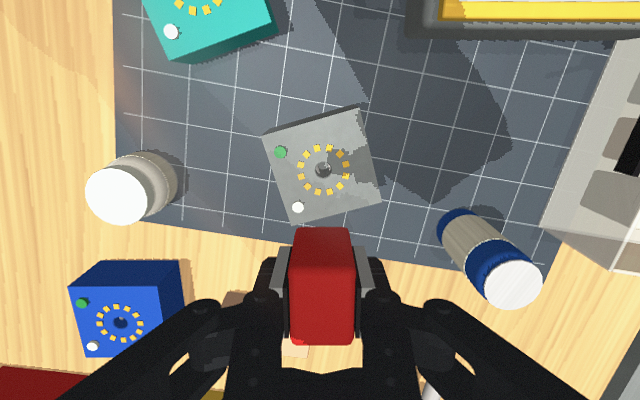

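The plug is out and held, and the empty socket is at (323,170). Carrying it to the tray.

>>> arm_command:
  targets:
    - [7,-38,2,0,0,-1.2]
    - [8,-38,2,0,0,-1.2]
    - [9,-38,2,0,0,-1.2]
    - [10,-38,2,0,0,-1.2]
    - [10,-37,2,0,0,-1.2]
    - [11,-37,2,0,0,-1.2]
    - [12,-37,2,0,0,-1.2]
    - [13,-37,2,0,0,-1.2]

```text
clock: 7.05
position: [0.485, 0.0065, 0.2448]
tool_rot: [3.135, 0.002, 0.341]
force: [1.7, 0.2, -1.2]
grip_width: 0.0256
```

>>> arm_command:
  targets:
    - [13,-38,0,0,0,-2.5]
    - [15,-37,0,0,0,-2.5]
    - [16,-36,0,0,0,-2.5]
    - [18,-35,0,0,0,-2.5]
    - [19,-35,0,0,0,-2.5]
    - [21,-34,0,0,0,-2.5]
    - [22,-33,0,0,0,-2.5]
    - [12,-16,0,0,0,-2.5]

```text
clock: 7.85
position: [0.4749, 0.3184, 0.2387]
tool_rot: [3.139, 0.011, 0.707]
force: [0.7, 0.2, -1.3]
grip_width: 0.0254
```

>>> arm_command:
  targets:
    - [0,0,0,0,0,0]
    - [0,0,0,0,0,0]

```text
clock: 8.05
position: [0.4737, 0.3202, 0.2373]
tool_rot: [3.139, 0.013, 0.711]
force: [0.1, -0.9, -2.0]
grip_width: 0.0253
```

```bash
python3 -c "
from h import *
print(bot.observe()['position'],bot.observe()['force'])
plan([(.484,.32,.12,0,40),(.484,.32,.072,0,40)],20)"
```

```text
[0.47370336 0.32016256 0.23725666] [ 0.12050387 -0.9107809  -2.04755159]
[[1.5,1.1,19.5,0,0.1,0.1],[1.5,1.1,19.5,0,0.1,0.1],[1.5,1.1,19.5,0,0.1,0.1],[1.4,1.1,19.5,0,0.1,0.1],[1.4,1.1,19.5,0,0.1,0.1],[1.3,1.1,19.5,0,0.1,0.1],[-0,-0,16,0,0,0],[-0,-0,16,0,0,0]]
[[-0,-0,16,0,0,0]]
```

>>> arm_command:
  targets:
    - [1.5,1,20,0,0.1,0.1]
    - [1.5,1,20,0,0.1,0.1]
    - [1.5,1,20,0,0.1,0.1]
    - [1.5,1,20,0,0.1,0.1]
    - [1.5,1,20,0,0.1,0.1]
    - [1,1,20,0,0.1,0.1]
    - [0,0,20,0,0,0]
    - [0,0,15,0,0,0]

```text
clock: 8.85
position: [0.4876, 0.3073, 0.0792]
tool_rot: [3.134, 0.001, 0.683]
force: [-0.3, 0.2, -0.3]
grip_width: 0.0252
```

>>> arm_command:
  targets:
    - [0,0,5,0,0,0]
    - [0,0,0,0,0,0]

```text
clock: 9.05
position: [0.4875, 0.3039, 0.0726]
tool_rot: [3.133, 0.005, 0.679]
force: [0.2, 1.0, -0.5]
grip_width: 0.0252
```

>>> arm_command:
  targets:
    - [4,-4,4,0,0,0]
    - [3,-3,3,0,0,0]
    - [0,0,3,0,0,0]
    - [0,0,2,0,0,0]
    - [0,0,1,0,0,0]
    - [0,0,0,0,0,0]

```text
clock: 9.65
position: [0.4899, 0.3146, 0.0611]
tool_rot: [3.133, 0.001, 0.678]
force: [0.2, 0.1, 0.1]
grip_width: 0.0254
```

>>> arm_command:
  targets:
    - [0,0,0,0,0,0]
    - [0,0,0,0,0,0]
    - [0,0,0,0,0,0]
    - [0,0,0,0,0,0]
    - [0,0,0,0,0,0]
    - [0,0,0,0,0,0]
    - [0,0,0,0,0,0]
    - [0,0,0,0,0,0]
  grip: 100

```text
clock: 10.45
position: [0.4901, 0.3146, 0.0616]
tool_rot: [3.133, 0.001, 0.678]
force: [0.0, 0.1, -0.3]
grip_width: 0.0854
```

>>> arm_command:
  targets:
    - [0,0,-15,0,0,0]
    - [0,0,-25,0,0,0]
    - [0,0,-30,0,0,0]
    - [0,0,-30,0,0,0]
    - [0,0,-30,0,0,0]
    - [0,0,-30,0,0,0]
    - [0,0,0,0,0,0]

```text
clock: 11.15
position: [0.4892, 0.3149, 0.2338]
tool_rot: [3.133, -0.001, 0.677]
force: [0.7, 0.4, 0.0]
grip_width: 0.0853
```

```bash
python3 -c "
from h import *
f=grab('wrist'); save(f,'w3.png')
s=bot.observe();print(s['position'],s['force'])
hsv=cv2.cvtColor(f['color'],cv2.COLOR_RGB2HSV).astype(int); H,S,V=hsv[...,0],hsv[...,1],hsv[...,2]
m=((H<8)|(H>172))&(S>130)&(V>50); n,l,st,c=cv2.connectedComponentsWithStats(m.astype(np.uint8)); i=1+st[1:,4].argmax(); P=cloud(f)[l==i]
print(st[i],np.nanmedian(P,0),np.nanpercentile(P[:,2],[5,95]))
plan([(.48,.1,.24,0,20),(.45,-.071,.22,20,9.1)],35)"
```

```text
[0.48855166 0.31462926 0.23204914] [-0.91266177  0.2014855   0.15530616]
[ 308  156   29   47 1117] [0.48780481 0.31883689 0.07619716] [0.0560809  0.07742972]
[[-20.2,23.1,-0.9,0.1,-0,2.7],[-19.1,24.1,-0.9,0.1,-0,2.7],[-17.9,24.9,-1,0.1,-0,2.7],[-16.7,25.7,-1,0.1,-0,2.7],[-15.5,26.5,-1,0.1,-0,2.7],[-14.2,27.2,-1.1,0.1,-0,2.7],[-13,27.8,-1.1,0.1,-0,2.7],[-17.3,30.1,4,-0.4,4,2.2]]
[[-16.4,30.7,3,-0.4,4,2.2],[-15.4,31.3,2.1,-0.4,4,2.2],[-14.4,31.8,1.3,-0.4,4,2.2],[-13.2,32.3,0.5,-0.4,4,2.2]]
```

View pics/w3.png

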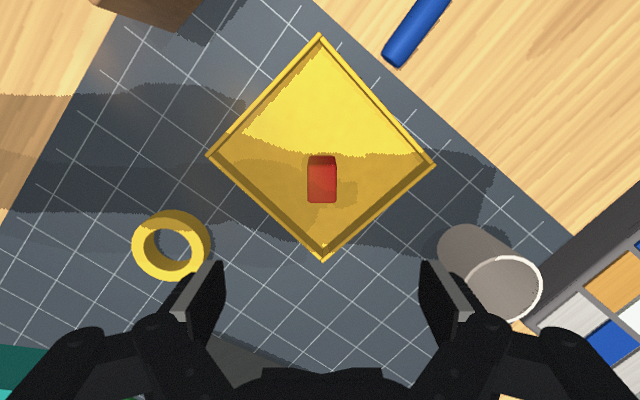

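The plug stands in the tray at pixel (322,178), with its head centre about 0.056 m up. Next is the guard handle.

>>> arm_command:
  targets:
    - [-20,23,-1,0.1,0,2.7]
    - [-19,24,-1,0.1,0,2.7]
    - [-18,25,-1,0.1,0,2.7]
    - [-17,26,-1,0.1,0,2.7]
    - [-15,26,-1,0.1,0,2.7]
    - [-14,27,-1,0.1,0,2.7]
    - [-13,28,-1,0.1,0,2.7]
    - [-17,30,4,-0.4,4,2.2]
  grip: 42

```text
clock: 12.0
position: [0.4706, 0.0613, 0.2337]
tool_rot: [3.141, -0.066, 0.302]
force: [1.4, -0.5, -0.1]
grip_width: 0.036
```

>>> arm_command:
  targets:
    - [-16,31,3,-0.4,4,2.2]
    - [-15,31,2,-0.4,4,2.2]
    - [-14,32,1,-0.4,4,2.2]
    - [-13,32,0,-0.4,4,2.2]
    - [0,0,0,0,0,0]
    - [0,0,0,0,0,0]

```text
clock: 12.6
position: [0.4407, -0.0799, 0.2172]
tool_rot: [-3.14, -0.343, 0.135]
force: [1.4, -0.1, 0.6]
grip_width: 0.0355
```

```bash
python3 -c "
from h import *
f=grab('wrist'); save(f,'w4.png')
s=bot.observe();print(s['clock'],s['position'],s['tool_rot'],s['qpos'],s['grip_width'])
hsv=cv2.cvtColor(f['color'],cv2.COLOR_RGB2HSV).astype(int); H,S,V=hsv[...,0],hsv[...,1],hsv[...,2]
m=(H>45)&(H<75)&(S>130)&(V>40); n,l,st,c=cv2.connectedComponentsWithStats(m.astype(np.uint8)); i=1+st[1:,4].argmax(); m=l==i
P=cloud(f)[m]; P=P[np.isfinite(P[:,0])]; print(st[i],np.percentile(P[:,2],[5,50,95]))
d=np.array([np.cos(.159),np.sin(.159)]); a=P[:,:2]@d; b=P[:,:2]@[-d[1],d[0]]
print(cv2.minAreaRect((P[P[:,2]>.085][:,:2]*1000).astype(np.float32)))
q=P[a<a.min()+.018]; print('bar',q.mean(0), a.min(), np.percentile(b,[1,99]))
B=P[(abs(b-np.median(b))<.05)&(a<a.min()+.03)];print(cv2.fitLine(B[:,:2].astype(np.float32),2,0,.01,.01).ravel(),B[:,2].max())
"
```

```text
12.65 [ 0.44072121 -0.07971294  0.21715401] [-3.13994325 -0.34312505  0.13544112] [-0.20234674  0.1719251   0.34537652  2.32987454 -0.44513996  0.34823641
  0.66110115] 0.03564048037596625
[ 320   75   70  197 3645] [0.09473698 0.09803513 0.09967874]
((507.22393798828125, -59.47168731689453), (55.4512825012207, 159.17413330078125), 8.187749862670898)
bar [ 0.48494196 -0.05249386  0.09782842] 0.46471464750690467 [-0.21579816 -0.05989749]
[ 0.0743843  -0.99722964  0.4816855  -0.02254155] 0.10157398817164831
```

View pics/w4.png

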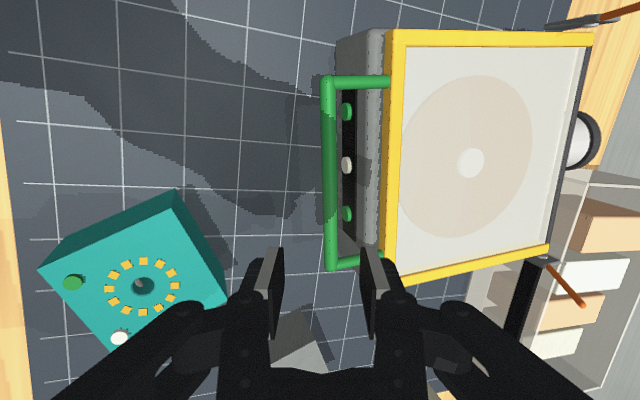

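```bash
python3 -c "
from h import *
f=grab('wrist')
hsv=cv2.cvtColor(f['color'],cv2.COLOR_RGB2HSV).astype(int); H,S,V=hsv[...,0],hsv[...,1],hsv[...,2]
m=(H>45)&(H<75)&(S>130)&(V>40); m[:,:312]=0;m[:,338:]=0
pts=[]
for r in range(100,250,10):
    c=np.where(m[r])[0]; pts.append((c.mean(),r))
print(pts[0],pts[-1])
W=onplane(f,pts,.095); l=cv2.fitLine(W[:,:2].astype(np.float32),2,0,.01,.01).ravel(); print(l,np.degrees(np.arctan2(-l[0],l[1]))%180)
r=np.where(m[:,322:330].any(1))[0]; E=onplane(f,[(328,r[0]),(331,r[-1])],.095); print(r[0],r[-1],E,E.mean(0),np.linalg.norm(E[1]-E[0]))
"
```

```text
(np.float64(327.5), 100) (np.float64(330.5), 240)
[ 0.16845918 -0.98570865  0.485887   -0.05422572] 9.698242
75 271 [[ 0.47465119  0.01637912  0.095     ]
 [ 0.49996333 -0.14187321  0.095     ]] [ 0.48730726 -0.06274704  0.095     ] 0.16026386387673694
```

```bash
python3 -c "
from h import *
plan([(.478,-.0665,.155,10,9.4)],12)"
```

```text
[[2.1,-1,10.2,0,-1.4,-0.2],[2.4,-1,10.2,0,-1.4,-0.2],[2.6,-1,10.1,0,-1.4,-0.2],[2.9,-1,10,0,-1.4,-0.2],[3.1,-0.9,10,0,-1.4,-0.2],[3.4,-0.9,9.9,0,-1.4,-0.2],[3.6,-0.9,9.8,0,-1.4,-0.2]]
```

>>> arm_command:
  targets:
    - [2,-1,10,0,-1.4,-0.2]
    - [2.4,-1,10,0,-1.4,-0.2]
    - [2.6,-1,10,0,-1.4,-0.2]
    - [3,-1,10,0,-1.4,-0.2]
    - [3,-1,10,0,-1.4,-0.2]
    - [3.4,-1,10,0,-1.4,-0.2]
    - [3.6,-1,10,0,-1.4,-0.2]
    - [0,0,0,0,0,0]
  grip: 32

```text
clock: 13.5
position: [0.4827, -0.0537, 0.1521]
tool_rot: [3.136, -0.162, 0.187]
force: [-0.6, 0.2, 0.2]
grip_width: 0.0272
```

```bash
python3 -c "
from h import *
s=bot.observe();print(s['position'],s['tool_rot'],s['qpos'],s['grip_width'])
plan([(.478,-.0665,.155,10,9.4),(.489,-.065,.093,10,9.4)],12)"
```

```text
[ 0.48273107 -0.05366827  0.15212606] [ 3.13597381 -0.16176638  0.18671979] [-0.27290433  0.41570049  0.35223525  2.18073482 -0.41018444  0.43963505
  0.58771784] 0.02715159779806934
[[-3.2,5.9,-2,0.1,0.4,0.6],[-3.2,5.9,-2,0.1,0.4,0.6],[0,0.1,10.5,0,0,0],[0,0.1,10.5,0,0,0],[0,0.1,10.5,0,0,0],[0,0.1,10.5,0,0,0],[0,0.1,10.5,0,0,0],[0,0.1,10.5,0,0,0]]
```

>>> arm_command:
  targets:
    - [-4,6,-2,0.1,0.4,0.6]
    - [-3,4,0,0,0.3,0.4]
    - [0,0,6,0,0,0]
    - [0,0,8,0,0,0]
    - [0,0,8,0,0,0]
    - [0,0,0,0,0,0]

```text
clock: 14.1
position: [0.4806, -0.0639, 0.1307]
tool_rot: [3.141, -0.177, 0.17]
force: [-0.0, -0.8, 0.0]
grip_width: 0.0275
```

```bash
python3 -c "
from h import *
s=bot.observe();print(s['position'],s['tool_rot'],s['force'],s['grip_width'])
plan([(.489,-.065,.093,10,9.4)],10)"
```

```text
[ 0.48055697 -0.06385833  0.13073466] [ 3.14100001 -0.17733542  0.16965959] [-0.02991629 -0.75303593  0.01949181] 0.02750189225570286
[[0.3,0.6,9.6,-0,-0,0.1],[0.3,0.6,9.6,-0,-0,0.1],[0.4,0.6,9.6,-0,-0,0.1],[0.4,0.6,9.6,-0,-0,0.1]]
```

>>> arm_command:
  targets:
    - [0.3,0.5,9,0,0,0]
    - [0.3,0.5,9,0,0,0]
    - [0.3,0.5,9,0,0,0]
    - [0.3,0.5,9,0,0,0]
    - [0,0,2,0,0,0]
    - [0,0,0,0,0,0]

```text
clock: 14.7
position: [0.4892, -0.0647, 0.0892]
tool_rot: [3.141, -0.176, 0.169]
force: [0.8, -0.3, -0.6]
grip_width: 0.0271
```

```bash
python3 -c "
from h import *
f=grab('wrist'); save(f,'w5.png')
s=bot.observe();print(s['position'],s['tool_rot'],s['force'],s['grip_width'],s['qpos'])"
```

```text
[ 0.48918202 -0.06464588  0.08940685] [ 3.14136213 -0.17610129  0.16932328] [-0.22152285  0.05715212 -0.40028597] 0.02708853978502722 [-0.11694153  0.53674916  0.19462179  2.20189166 -0.52503742  0.27314175
  0.70861225]
```

View pics/w5.png

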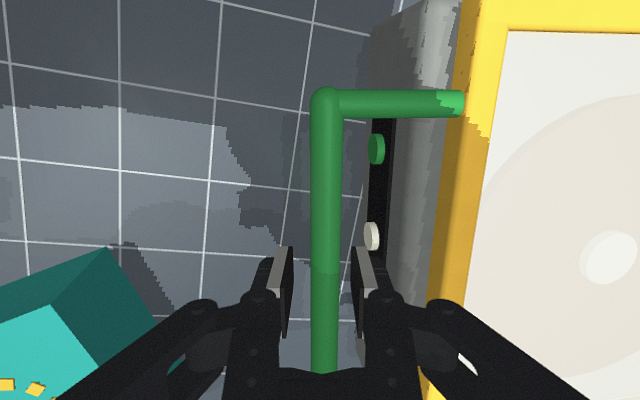

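The bar at column 325 sits centred between the pads. Closing on it.

>>> arm_command:
  targets:
    - [0,0,0,0,0,0]
    - [0,0,0,0,0,0]
    - [0,0,0,0,0,0]
    - [0,0,0,0,0,0]
    - [0,0,0,0,0,0]
    - [0,0,0,0,0,0]
  grip: 0
  grip_force: 45

```text
clock: 15.35
position: [0.4903, -0.0646, 0.0908]
tool_rot: [3.14, -0.179, 0.17]
force: [1.9, 0.7, -2.3]
grip_width: 0.0106
```

```bash
cat >> h.py <<'E'
def arc(rows=8,dphi=3.0,k=1.0,off=None):
    """rigid-ish arc about the hinge; tool turns k*dphi per row. Estimates angle from TCP/grasp point"""
    s=bot.observe(); T=tcp(s); d=np.array([np.cos(.164),np.sin(.164),0]); Hn=np.array([.489,-.065,.095])+.255*d
    g=T[:3,3]-.002*T[:3,2]; r=g-Hn; rad=np.hypot(r@d,r[2]); ph=np.degrees(np.arctan2(r[2],-(r@d)))
    a=np.degrees(np.arctan2(T[:3,2]@d,-T[2,2]))
    print("clock %.2f phi %.2f radius %.4f lat %.4f tilt %.1f"%(s["clock"],ph,rad,r@np.cross([0,0,1],d),a),"grip",s["grip_width"],"F",np.round(s["force"],1),"q",s["qpos"].round(2))
    W=[]
    for i in range(1,rows+1):
        p=np.radians(ph+i*dphi); b=Hn+.255*(-np.cos(p)*d+np.sin(p)*np.array([0,0,1])); t=a-k*i*dphi
        tr=np.radians(t); W.append((*(b+.002*(np.sin(tr)*d-np.cos(tr)*np.array([0,0,1]))),t,9.4))
    plan(W,60,60)
E
python3 -c "
from h import *
arc(8,3,.8)"
```

```text
clock 15.35 phi -0.50 radius 0.2540 lat 0.0002 tilt 10.3 grip 0.010615478660833061 F [ 1.9  0.7 -2.3] q [-0.12  0.53  0.2   2.2  -0.52  0.27  0.71]
[[1.5,0.2,-13.3,0,-2.4,0.3],[2.7,0,-13.1,-0,-2.4,-0],[2.8,0,-13,-0,-2.4,0],[2.9,0,-13,0,-2.4,-0],[3.1,0,-13,0,-2.4,0],[3.2,0,-12.9,-0,-2.4,0],[3.3,0,-12.9,-0,-2.4,-0],[3.5,0,-12.9,0,-2.4,0]]
```

>>> arm_command:
  targets:
    - [1.5,0,-8,0,-1.5,0]
    - [2,0,-10,0,-2,0]
    - [2.5,0,-12,0,-2.4,0]
    - [3,0,-13,0,-2.4,0]

```text
clock: 15.75
position: [0.4934, -0.0641, 0.1353]
tool_rot: [3.14, -0.029, 0.168]
force: [6.0, 4.5, -4.7]
grip_width: 0.0104
```

```bash
python3 -c "
from h import *
arc(8,3,.8)"
```

```text
clock 15.75 phi 9.58 radius 0.2541 lat 0.0002 tilt 1.7 grip 0.010417542904767742 F [ 6.   4.5 -4.7] q [-0.3   0.52  0.42  2.07 -0.38  0.6   0.55]
[[2,0.2,-13.2,0.1,-2.4,0.2],[3,0,-13,-0,-2.4,-0],[3.1,0,-13,0,-2.4,0],[3.3,0,-12.9,-0,-2.4,-0],[3.4,0,-12.9,0,-2.4,-0],[3.5,0,-12.8,-0,-2.4,-0],[3.7,0,-12.8,-0,-2.4,-0],[3.8,0,-12.8,0,-2.4,-0]]
```

>>> arm_command:
  targets:
    - [2,0,-13,0,-2.4,0]
    - [3,0,-13,0,-2.4,0]
    - [3,0,-13,0,-2.4,0]
    - [3.3,0,-13,0,-2.4,0]
    - [3.4,0,-13,0,-2.4,0]
    - [3.5,0,-13,0,-2.4,0]

```text
clock: 16.35
position: [0.5201, -0.0597, 0.2151]
tool_rot: [3.135, 0.227, 0.168]
force: [9.6, -2.1, -11.1]
grip_width: 0.0108
```

```bash
python3 -c "
from h import *
arc(8,3,.8)"
```

```text
clock 16.35 phi 28.69 radius 0.2542 lat 0.0002 tilt -13.0 grip 0.010776088564750097 F [  9.6  -2.1 -11.1] q [-0.39  0.57  0.53  1.76 -0.24  1.11  0.4 ]
[[3.1,0.3,-13,0.4,-2.4,0.2],[4,0,-12.7,0,-2.4,-0],[4.1,0,-12.7,0,-2.4,-0],[4.3,0,-12.6,0,-2.4,0],[4.4,0,-12.6,0,-2.4,-0],[4.5,0,-12.5,-0,-2.4,-0],[4.7,0,-12.5,0,-2.4,0],[4.8,0,-12.4,-0,-2.4,-0]]
```

>>> arm_command:
  targets:
    - [3.5,0,-13,0.2,-2.4,0]
    - [4,0,-13,0,-2.4,0]
    - [4,0,-12.7,0,-2.4,0]
    - [4.3,0,-12.6,0,-2.4,0]
    - [4.4,0,-12.6,0,-2.4,0]
    - [4.5,0,-12.5,0,-2.4,0]
    - [4,0,-10,0,-2,0]

```text
clock: 17.05
position: [0.5771, -0.0504, 0.2871]
tool_rot: [3.135, 0.527, 0.165]
force: [-5.0, -2.0, -3.1]
grip_width: 0.0106
```

```bash
python3 -c "
from h import *
arc(4,2,.8)"
```

```text
clock 17.05 phi 49.66 radius 0.2544 lat 0.0001 tilt -30.2 grip 0.010632469035459063 F [-5.  -2.  -3.1] q [-0.34  0.77  0.54  1.3  -0.19  1.67  0.37]
[[2.5,0.1,-8.6,0.4,-1.6,0],[3.1,0,-8.3,0,-1.6,-0],[3.2,0,-8.3,0,-1.6,0],[3.2,0,-8.3,-0,-1.6,0]]
```

```bash
python3 -c "
from h import *
arc(5,2.06,.3)"
```

```text
clock 17.05 phi 49.66 radius 0.2544 lat 0.0001 tilt -30.2 grip 0.010632469035459063 F [-5.  -2.  -3.1] q [-0.34  0.77  0.54  1.3  -0.19  1.67  0.37]
[[2.6,0.1,-8.8,0.4,-0.6,0],[3.4,0,-8.5,-0,-0.6,-0],[3.6,0,-8.4,0,-0.6,0],[3.8,0,-8.3,-0,-0.6,0],[4,0,-8.2,0,-0.6,0]]
```

>>> arm_command:
  targets:
    - [2.8,0,-8.6,0.2,-0.6,0]
    - [3.4,0,-8.5,0,-0.6,0]
    - [3.6,0,-8.4,0,-0.6,0]
    - [3,0,-6,0,-0.4,0]
    - [0,0,0,0,0,0]
    - [0,0,0,0,0,0]

```text
clock: 17.65
position: [0.6021, -0.0464, 0.3064]
tool_rot: [3.139, 0.582, 0.162]
force: [-3.8, 0.1, -1.1]
grip_width: 0.0102
```

```bash
python3 -c "
from h import *
arc(2,1,.3)"
```

```text
clock 17.65 phi 56.82 radius 0.2546 lat -0.0001 tilt -33.3 grip 0.010221808416916337 F [-3.8  0.1 -1.1] q [-0.31  0.83  0.54  1.14 -0.2   1.81  0.36]
[[1.4,-0.1,-4.2,0.1,-0.3,-0.1],[1.8,0,-4,-0,-0.3,-0]]
```

>>> arm_command:
  targets:
    - [1.6,0,-4.2,0,-0.3,0]
    - [1.8,0,-4,0,-0.3,0]
    - [1.8,0,-4,0,-0.3,0]
    - [0,0,0,0,0,0]
    - [0,0,0,0,0,0]
    - [0,0,0,0,0,0]
    - [0,0,0,0,0,0]

```text
clock: 18.35
position: [0.6132, -0.0445, 0.3135]
tool_rot: [3.139, 0.6, 0.162]
force: [-2.7, -0.3, -2.3]
grip_width: 0.0105
```

```bash
python3 - <<'E'
from h import *
arc(1,1,.3)
fs=grab("side"); ft=grab("top")
a=fs["color"][90:330,240:460]; b=ft["color"][90:290,170:470]
a=cv2.resize(a,(440,480)); b=cv2.resize(b,(360,240)); b=cv2.copyMakeBorder(b,0,240,0,0,0)
cv2.imwrite("pics/end.png",np.hstack([a,b])[:,:,::-1])
d=np.array([np.cos(.164),np.sin(.164),0]); Hn=np.array([.489,-.065,.095])+.255*d
for n,f in(("side",fs),("top",ft)):
    hsv=cv2.cvtColor(f["color"],cv2.COLOR_RGB2HSV).astype(int); H,S,V=hsv[...,0],hsv[...,1],hsv[...,2]
    P=cloud(f); 
    for k,m in(("yellow",(H>20)&(H<34)&(S>130)&(V>60)),("green",(H>45)&(H<75)&(S>130)&(V>40))):
        q=P[m]; q=q[np.isfinite(q[:,0])]; r=q-Hn; u=r@d; lat=r@np.cross([0,0,1],d)
        s=(r[:,2]>.03)&(u>-.2)&(u<.05)&(abs(lat)<.13)
        print(n,k,s.sum(),"angle",np.median(np.degrees(np.arctan2(r[s,2],-u[s]))),"fit",np.degrees(np.arctan2(*np.polyfit(r[s,2],-u[s],1)[:0:-1][::-1],)) if 0 else np.polyfit(r[s,2],-u[s],1))
    m=((H<8)|(H>172))&(S>130)&(V>50); q=P[m]; s=(abs(q[:,0]-.484)<.09)&(abs(q[:,1]-.318)<.09); print("plug",q[s].shape,np.nanmedian(q[s],0))
E
```

```text
clock 18.35 phi 59.82 radius 0.2546 lat -0.0001 tilt -34.4 grip 0.010464391381055605 F [-2.7 -0.3 -2.3] q [-0.29  0.86  0.53  1.07 -0.2   1.87  0.36]
[[1.6,-0.1,-4.2,0.1,-0.3,-0.1]]
side yellow 254 angle 59.526397388672095 fit [5.84279654e-01 1.17024899e-04]
side green 161 angle 59.87858263653489 fit [0.51634499 0.01385826]
plug (112, 3) [0.49051365 0.30115098 0.06383462]
top yellow 234 angle 61.20408922085177 fit [ 0.61946103 -0.01018419]
top green 62 angle 60.39882396818571 fit [0.53236557 0.00820869]
plug (84, 3) [0.49000675 0.30809203 0.07726234]
```

View pics/end.png

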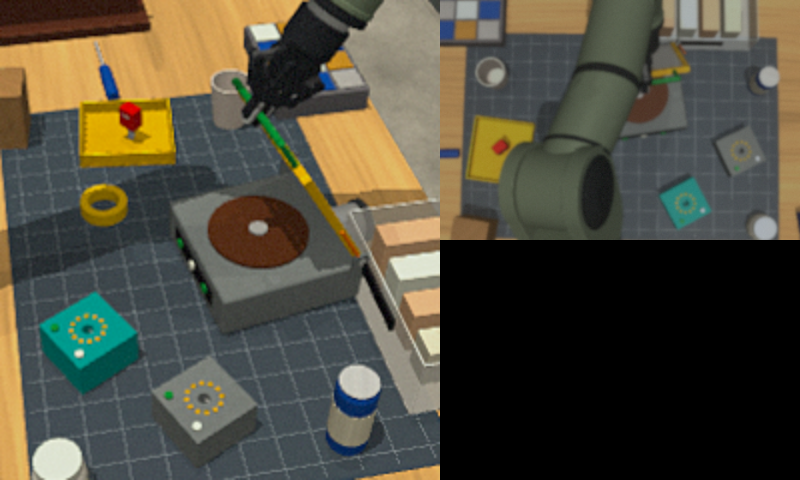

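The final pictures show the guard held open by the gripper. The rails measure 59.5 to 61 degrees in both views. The plug stands in the tray, at (130,118) in the side crop, and the bystanders I can see have not moved. The arm is steady, so I am handing in.

```bash
python3 -c "
from h import *
s=bot.observe();print(s['qd'].round(3),s['clock']);arc(1,1,.3)
print(bot.job_done())"
```

```text
[ 0.     0.001  0.    -0.002 -0.001  0.001 -0.   ] 18.45
clock 18.45 phi 59.83 radius 0.2546 lat -0.0001 tilt -34.4 grip 0.010755518822549753 F [-3.  -0.1 -2.1] q [-0.29  0.86  0.53  1.07 -0.2   1.87  0.36]
[[1.6,-0.1,-4.2,0.1,-0.3,-0.1]]
the job is handed in; nothing more can be done
None
```

The job is handed in: I pulled the red key plug out of the grey isolator, stood it in the yellow tray and let go. I then raised the guard by its green bar and left it held at about 60 degrees. `job_done()` gives no verdict, so these are my own last checks, taken around 18.4 s on the clock:

- **Guard angle:** 59.8 degrees from the arm pose. The two cameras gave 59.5 to 61.2 degrees from the yellow frame and green bar.
- **Holding the guard:** joint speeds were about zero and the fingers were still closed on the bar (10.8 mm opening, 45 N grip). I did not measure the finger force on the guard directly. The wrist read about 3.7 N, close to the spring's 3 N.
- **Plug:** it stands released in the tray, with its head's top at 0.077 m and its centre about 56 mm up, under the 65 mm limit. The cameras disagreed on its y position by up to 18 mm (0.301 to 0.319 m). Part of that is the side camera seeing the head's flank, and every reading is well inside the tray.
- **Bystanders:** none looked moved in the last pictures. I checked these by eye only, and the pictures did not show all of them (the foam block was out of frame).

No check failed.

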